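# Scan out the used filter cassette, then pinch its catches and lift it free

### The arm

A 6-joint arm with a two-finger parallel gripper is mounted at the origin on the work surface. World frame = base frame: x ahead of the robot, y to its left, z up, the work surface at z = 0. Lengths are in m, angles in degrees, forces in N, time in s.
With the tool pointing down it reaches from about 0.35 to 0.875 m from the base axis. Payload 4.2 kg.
Tool frame: the origin (TCP) lies on the centre line of the jaws, within the pads' length; the fingertips stand 19 mm ahead of it and the grasp point (between the pads) is the TCP; x points along the fingers, y is the direction in which the jaws open and shut, and the axes are right-handed (so a half turn about x gives the same grasp; the last joint's range is limited). The gripper opens to 87 mm and grips with 3 to 60 N. Pads are 19 mm wide; open, the fingers measure 117 mm over their backs; the gripper's body (75 mm by 190 mm) begins 51 mm behind the grasp point.
Start: joints at [-59.668, 22.042, 0.453, 0, -68.411, -14.817], TCP at [0.167, -0.602, 0.242] pointing down, gripper open.
Joint ranges: [-179.83, 179.83], [-69.29, 118.12], [-61.27, 80.66], [-181.25, 117.63], [-171.15, -9.14], [-177.46, 177.46]. Speed limits (degrees/s): [159.86, 159.86, 180, 180, 180, 180].

### API

Orientations are given as a 3x3 rotation matrix whose columns are the frame's x, y, z axes.
In Python, from station import r, viewer, job, spotter gives the robot as it stands.
- The arm moves only by the tool play_rows, never from a script. Its argument "commands" is a list of rows, each an object of numbers: "fingers": the gripper command: -1 is fully open, 1 is shut, values between are in proportion; "tx", "ty", "tz": the shift along the tool's x, y, z normalised to -1 to 1, where 1 is 750 mm; "ax", "ay", "az": the turn, a rotation vector about the tool's x, y, z normalised to -1 to 1, where 1 is pi rad. In form: [{"fingers": .., "tx": .., "ty": .., "tz": .., "ax": .., "ay": .., "az": ..}, ...]. A call has 1 to 5 rows; each row is the pose to reach, as a shift and turn from the pose commanded when the call began, along the tool's axes at that moment, turning the shorter way round; what a row does not reach only later rows make up. A row lasts 1/12 s, in which the tool goes at most 41.7 mm and 7.16 degrees, less where a joint would pass 70% of its speed; a pose out of reach is approached as far as the arm can. A call with a number of a shift or a turn outside -1 to 1 is refused whole. A call with a gripper value outside its range is refused whole. The fingers move at their own pace and stop on an object; the grip force is fixed at half the most. Time passes only in rows, so rows that repeat a pose let the fingers close. It gives the time, the measured TCP pose, the force and the opening at its end, in the units of the state.
- r.sense(): the state, without advancing time (a new reading comes with each control period).
- viewer.capture(name): name is "scene" or "top" or "wrist"; returns a dict with "image" (384x512x3 uint8, red, green, blue), "fx", "fy", "cx", "cy" (pixels), "R" (3x3) and "t" (3): a world point X has camera coordinates R X + t; the wrist camera has in their place "mount" (4x4, takes a point from camera to tool coordinates, whose origin is the TCP and whose axes are the tool frame's). Camera axes: x right, y down, z forward; pixel columns grow to the right and rows downward; lengths in m; the calibration is good to about 2 mm. A picture is of the moment at which its call begins: read the wrist's pose just before it. There is no depth.
- job.finish_job(): hands the job in, once; it reports no verdict.
Trained networks look in a picture, given as the dict that the camera call returned (one of the last four; its "shot" number tells which), for a name from the list of things; names that differ only in an ending like _2 or _b are one class to them, and where a whole thing is asked for, a point or a joint stands for the part that bears it (a point fixed in the world has none). Each returns a list of dicts, best first, with "score" (0 to 1); they miss things now and then, are a little off and sometimes report something else, mostly with a low value. They report only what shows in the picture. A call takes as long as a camera call.
- spotter.find_in(name, picture): "uv" ([column, row] in pixels, amid what is visible of it).
- spotter.silhouettes(name, picture): "region" (384x512 bool, what is visible of it) and "uv" ([column, row] in pixels, amid what is visible of it).
The state is a dict: "time_s": time; "joints": joint angles; "joint_velocities": joint speeds; "effort": joint torques, N m; "tcp_pos": TCP position; "ee_rot": TCP orientation; "wrist_force": force on the tool from outside, world axes, zero at the start; "moment": the same for the moment, N m; "gripper_width": opening from 0.0 (shut) to 1.0 (fully open).
Only numpy, scipy, OpenCV 4.12 (cv2) and the standard library are available. Lean on these libraries where they do the work, as an engineer would, in place of code of your own. Each camera call takes 0.05 s, during which the arm holds its last target. There are 200 camera calls.

### The job

Log out and pull the used filter cassette of the dust extractor: take the hand scanner from its holder, aim it straight down at the middle of the square code label on top of the cassette from about 10 cm, hold it steady there for a good second, and put it back in its holder, nose fully down. Then pinch the two orange side catches of the cassette together, lift the cassette straight out of its bay until its underside is a few centimetres clear of the extractor, and finish while still holding it there, level, between the fingers with both catches squeezed: do not set it down or let go. Leave the tama ball, the sara cup, the brass plug and the caliper block where they are.

Things in the scene. Friction and masses are not known exactly. Their poses are not given: they have to be found in the camera images.
- extractor: Bench dust extractor, fixed, switched off: grey steel housing 240 (x) x 200 (y) x 100 mm high, white top plate, black louvred grille on its -x face, grey round blower (124 mm wide, up to 104 mm high) behind it to x = +240 mm. Origin: centre of the housing's underside, z up. The top plate is flat and free round the cassette's head.
- bay (a point): Centre of the filter bay at the top plate's upper face, 100 mm above the extractor's origin, axes as the extractor's: an opening in the 6 mm plate, 128 mm (x) by 47 mm (y), widened to 55 mm over the middle 44 mm for the catches. Play round the cassette is 1.5 mm a side along y, 2 mm along x.
- cassette: Loose filter cassette, 0.2 to 0.45 kg, upright in the bay, axes as the extractor's. Origin: centre of its underside; 120 mm high. The filter pack, 124 (x) x 44 (y) mm, hangs 70 mm down in the bay from two black end flanges (152 mm over all along x, 52 mm wide); seated, the origin is 30 mm above the extractor's. The dark grey head, 124 x 44 mm, stands 50 mm above the top plate.
- label (a point): Centre of the white label (36 x 34 mm) with a black square matrix code, on the middle of the cassette's flat top, 121 mm above the cassette's origin; it faces up.
- catch_left_face (a point): Centre of the outer ribbed face of the orange catch button on the cassette's +y long side, at mid-length: 34 mm (x) by 32 mm (z), 98 mm above the cassette's origin, 28 mm above the extractor's top plate. The two faces are 60 mm apart at rest, 46 mm fully pinched; pinch along the cassette's y. The point moves with the catch.
- catch_right_face (a point): The same on the cassette's -y side.
- catch_left (a joint): How far the +y catch is pushed in, m: 0 at rest, 0.007 at its stop. Sprung outward, 2.4 N at rest to 6.6 N at the stop. At rest its barb reaches 4 mm under the top plate and blocks lifting; it comes clear at 0.004 to 0.0055. Both must be in at once; at their stops the catches bear the grip and the cassette is lifted by them.
- catch_right (a joint): The same for the -y catch.
- scanner: Loose pistol-shaped hand scanner, 0.16 kg, nose down in its holder. Origin: centre of the window in the nose; it aims along its -z. Black nose 40 (x) x 48 (y) x 28 mm; on the same axis above it the yellow barrel, 34 (x) x 38 (y) mm, to z = 94 mm, black cap to 100 mm. Black handle, 26 mm wide, 28 mm thick, out to x = -112 mm, rising to z = 92 mm. It balances near the barrel's axis.
- barrel (a point): Middle of the scanner's barrel where it is best gripped, across the scanner's y (38 mm wide): on the barrel's axis, 64 mm above the scanner's origin, axes as the scanner's.
- holder: Black scanner holder, fixed: base 120 x 110 x 12 mm with a rectangular cup open at the top. Origin: centre of the base's underside, z up. Cup inside 48 (x) x 56 (y) mm, floor 12 mm above the origin, walls 4 mm thick up to 45 mm: 4 mm play round the nose. In it the scanner's origin is 12 mm above the holder's, axes parallel.
- tama: Bystander: matte navy wooden ball, 60 mm diameter, standing on its flat hole face on the cart, loose. Origin: centre of its underside.
- sara: Bystander: unsanded beech sara cup, a waisted turning 51 mm wide and 60 mm high, standing upright, loose. Origin: centre of its underside.
- plug: Bystander: brass thread insert plug, 22 mm wide and 25 mm high, standing on its flange, loose. Origin: centre of its underside.
- caliper_block: Bystander: dark hardwood caliper block, a U-shaped gauge 26 (x) x 100 (y) x 47 mm, standing on its base, loose. Origin: centre of its underside.

How it is judged (in metres and radians):
On the way, in this order (a step that is already met when the one before it is completed fails the run):
1. the scanner, held in the fingers, aims down at the seated cassette's label, steady for 0.7 s: aim within 15 mm of its middle each way, nose 50 to 160 mm off it, square to it within 20 degrees (x of label in the frame of scanner between -0.015 and 0.015 m and y of label in the frame of scanner between -0.015 and 0.015 m and z of label in the frame of scanner between -0.16 and -0.05 m and angle between the z axis of scanner and the z axis of cassette, either way round below 0.35 rad and contact force between the fingers and scanner above 1 N and linear speed of scanner below 0.03 m/s and angular speed of scanner below 0.3 rad/s and z of cassette in the frame of extractor below 0.034 m and horizontal distance between cassette and extractor below 0.006 m), for 0.7 s.
2. the scanner stands in its holder again, nose down on the cup's floor, and is let go, the cassette still seated (x of scanner in the frame of holder between -0.01 and 0.01 m and y of scanner in the frame of holder between -0.01 and 0.01 m and z of scanner in the frame of holder below 0.019 m and angle between scanner's own z axis and vertical below 0.2 rad and contact force between the fingers and scanner below 0.1 N and linear speed of scanner below 0.03 m/s and z of cassette in the frame of extractor below 0.034 m and horizontal distance between cassette and extractor below 0.006 m), for 0.2 s.
3. both catches are pinched in by the fingers (over 4 mm each) with the cassette still in its bay (value of joint each of catch_left, catch_right above 0.004 m and contact force between the fingers and cassette above 1 N and z of cassette in the frame of extractor below 0.045 m), for 0.1 s.
At the end, for the whole second after the job is handed in: The cassette hangs still in the fingers, both catches in by over 4 mm, underside 15 mm or more above the extractor's top, level within 14 degrees, touching nothing else; the scanner stands let go in its holder, nose on the floor (within 10 mm, 7 mm in height) (z of cassette in the frame of extractor above 0.115 m and angle between cassette's own z axis and vertical below 0.25 rad and contact force between the fingers and cassette above 2 N and contact force between cassette and extractor below 0.2 N and contact force between cassette and holder below 0.2 N and contact force between cassette and scanner below 0.2 N and linear speed of cassette below 0.03 m/s and contact force between the fingers and scanner below 0.1 N and linear speed of scanner below 0.02 m/s and value of joint each of catch_left, catch_right above 0.004 m and x of scanner in the frame of holder between -0.01 and 0.01 m and y of scanner in the frame of holder between -0.01 and 0.01 m and z of scanner in the frame of holder below 0.019 m and angle between scanner's own z axis and vertical below 0.2 rad); the arm keeps its last pose, push and grip.
It fails at once if the tama ball is moved by more than 20 mm (distance of tama from where it was at the start of the episode above 0.02 m).
It fails at once if the sara cup is moved by more than 20 mm (distance of sara from where it was at the start of the episode above 0.02 m).
It fails at once if the brass plug is moved by more than 20 mm (distance of plug from where it was at the start of the episode above 0.02 m).
It fails at once if the caliper block is moved by more than 20 mm (distance of caliper_block from where it was at the start of the episode above 0.02 m).
It also fails if it takes over 64 s, if anything falls off the work surface, if the arm or the gripper's body presses on something with over 40 N, if the wrist force passes 120 N, or if a joint passes its speed limit or range.

## Working session

There is one attempt and no reset: what is moved stays moved. The work goes in short steps, Python scripts to look and compute and a tool call to move; the robot and the scene stay as the last step left them, time stands still between calls to the robot, and variables do not carry over. Pictures are saved under pics/ and viewed, about 8 in all and at most 12, crops included, and the job is handed in when it is done.

Besides the shell and the picture viewer there is one more tool, called by a JSON object that holds its "name" and its "arguments". play_rows: Moves the arm, as the interface text tells. Its arguments: {"type":"object","properties":{"commands":{"type":"array"}},"required":["commands"]}

```bash
mkdir -p pics; ls; python3 - <<'E'
from station import r, viewer, job, spotter
import cv2,numpy as np
s=r.sense(); print(s)
ims=[]
for n in ("scene","top"):
    p=viewer.capture(n); print(n,p['fx'],p['fy'],p['cx'],p['cy'],np.array(p['R']).round(4).tolist(),np.array(p['t']).round(4).tolist())
    cv2.imwrite(f'pics/{n}0.png',cv2.cvtColor(p['image'],cv2.COLOR_RGB2BGR)); ims.append(p['image'])
    for o in ("cassette","label","extractor","scanner","barrel","holder","catch_left_face","catch_right_face","tama","sara","plug","caliper_block"):
        print(o,[(np.round(d['uv'],1).tolist(),round(d['score'],2)) for d in spotter.find_in(o,p)[:2]])
cv2.imwrite('pics/both0.png',cv2.cvtColor(cv2.resize(np.vstack(ims),(400,600)) if 0 else np.vstack(ims),cv2.COLOR_RGB2BGR))
E
```

```text
pics
{'time_s': 0.0, 'joints': array([-5.96660408e+01,  2.20904729e+01,  3.78667915e-01, -2.80257598e-02,
       -6.84101601e+01, -1.48178386e+01]), 'joint_velocities': array([ 0.01719018, -0.00874504,  0.01010362, -0.03013591,  0.03096469,
        0.04526463]), 'effort': array([ 6.25689154e-04, -3.90670681e+01,  1.87411988e+01,  4.21986580e+00,
        1.10381073e-02, -2.11867173e-04]), 'tcp_pos': array([ 0.16707076, -0.60167084,  0.24045749]), 'ee_rot': array([[-6.82494525e-04, -2.67334852e-01,  9.63603451e-01],
       [ 2.06693428e-03,  9.63601240e-01,  2.67335703e-01],
       [-9.99997631e-01,  2.17416015e-03, -1.05089001e-04]]), 'wrist_force': array([-0.16853809, -0.50140665, -0.77359353]), 'moment': array([ 0.01085078,  0.00851312, -0.01561313]), 'gripper_width': 1.000341015210367}
scene 381.7551345413458 381.7551345413458 253.1579467558149 195.04382858720572 [[0.3046, 0.9523, -0.0192], [0.6946, -0.2359, -0.6796], [-0.6517, 0.1937, -0.7333]] [-0.1685, -0.2525, 1.2309]
cassette [([161.5, 284.4], 0.87), ([175.3, 278.8], 0.4)]
label [([160.0, 282.7], 0.58)]
extractor []
scanner [([325.5, 229.3], 0.58)]
barrel [([325.9, 228.6], 0.87)]
holder [([331.1, 260.4], 0.79)]
catch_left_face [([176.9, 280.4], 0.71)]
catch_right_face [([146.5, 278.7], 0.52), ([329.5, 169.4], 0.47)]
tama []
sara [([266.3, 188.4], 0.57)]
plug []
caliper_block [([131.1, 222.4], 0.89)]
top 453.110957624611 453.110957624611 261.1808278274061 190.94969512466932 [[-0.0235, -0.9995, -0.023], [-0.9988, 0.0245, -0.0434], [0.0439, 0.022, -0.9988]] [0.027, 0.5108, 1.3027]
cassette [([339.3, 140.8], 0.86)]
label [([339.4, 137.6], 0.78)]
extractor [([333.4, 121.4], 0.58)]
scanner [([214.3, 160.5], 0.69)]
barrel [([213.2, 161.3], 0.59)]
holder [([218.4, 152.6], 0.6)]
catch_left_face [([177.0, 238.2], 0.31)]
catch_right_face []
tama [([177.3, 238.0], 0.85)]
sara [([232.6, 233.4], 0.74)]
plug []
caliper_block [([358.9, 234.3], 0.85)]
```

View pics/scene0.png

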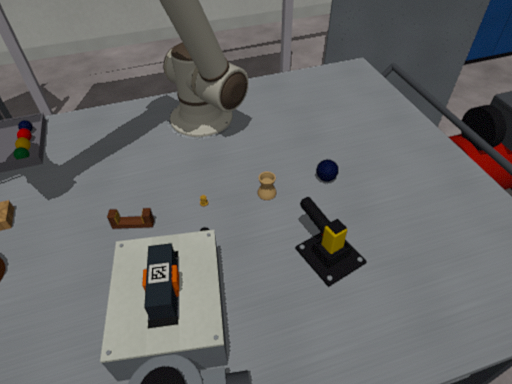

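```bash
python3 - <<'E'
import cv2
a=cv2.imread('pics/top0.png')[40:290,120:460]
cv2.imwrite('pics/topc.png',cv2.resize(a,None,fx=2.35,fy=2.35,interpolation=cv2.INTER_CUBIC))
E
```

```text
(no output)
```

View pics/topc.png

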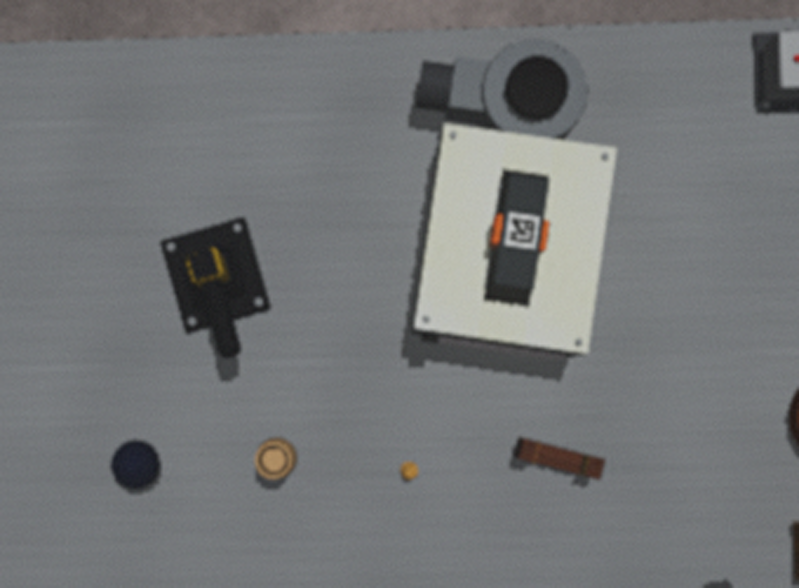

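The scene view shows the extractor with the cassette at (161,284), and the scanner in its holder at (330,240) with the handle toward the robot. In the top crop the plate corners are (444,123), (616,147), (589,353) and (415,328). The holder corners are (162,241), (244,218), (270,306) and (188,331).

```bash
cat > h.py <<'E'
import numpy as np, cv2
def back(p,uv,z,R=None,t=None):
    R=np.array(p['R'] if R is None else R);t=np.array(p['t'] if t is None else t)
    d=R.T@np.array([(uv[0]-p['cx'])/p['fx'],(uv[1]-p['cy'])/p['fy'],1]);c=-R.T@t
    return c+d*(z-c[2])/d[2]
def wristRt(p,s):
    M=np.array(p['mount']);E=np.eye(4);E[:3,:3]=s['ee_rot'];E[:3,3]=s['tcp_pos']
    W=np.linalg.inv(E@M);return W[:3,:3],W[:3,3]
def tri(obs): # list of (p,uv,R,t)
    A=[];b=[]
    for p,uv,R,t in obs:
        R=np.array(R);t=np.array(t);x=(uv[0]-p['cx'])/p['fx'];y=(uv[1]-p['cy'])/p['fy']
        A+=[R[0]-x*R[2],R[1]-y*R[2]];b+=[x*t[2]-t[0],y*t[2]-t[1]]
    return np.linalg.lstsq(np.array(A),np.array(b),rcond=None)[0]
E
python3 - <<'E'
from h import *
from station import viewer,spotter
p=viewer.capture('top');q=viewer.capture('scene')
f=lambda c:(c[0]/2.35+120,c[1]/2.35+40)
for nm,cs,z in (('plate',[(444,123),(616,147),(589,353),(415,328)],.1),('holder',[(162,241),(244,218),(270,306),(188,331)],.012)):
    W=np.array([back(p,f(c),z) for c in cs]);print(nm,W.round(4).tolist(),'c',W.mean(0).round(4))
    # x axis = from the near pair (2,3) to the far pair (0,1)
    v=W[0]+W[1]-W[2]-W[3];u=W[0]+W[3]-W[1]-W[2];print('yaw x',np.degrees(np.arctan2(v[1],v[0])),'yaw y-90',np.degrees(np.arctan2(u[1],u[0]))-90,'len',np.linalg.norm(v)/2,np.linalg.norm(u)/2)
im=p['image'];m=(im.min(2)>150).astype(np.uint8)
m=cv2.morphologyEx(m,cv2.MORPH_CLOSE,np.ones((25,25)));c=max([c for c in cv2.findContours(m,0,2)[0]],key=cv2.contourArea);b=cv2.boxPoints(cv2.minAreaRect(c));print('plate rect',[back(p,x,.1).round(4).tolist() for x in b],b.tolist(), back(p,b.mean(0),.1))
for n,z in (('label',.151),('barrel',.09),('holder',.02),('sara',.03),('tama',.03),('caliper_block',.025)):
    a=spotter.find_in(n,p);c=spotter.find_in(n,q)
    if a: print(n,'top',back(p,a[0]['uv'],z).round(4), 'scene',back(q,c[0]['uv'],z).round(4) if c else '', tri([(p,a[0]['uv'],p['R'],p['t']),(q,c[0]['uv'],q['R'],q['t'])]).round(4) if c else '')
print('plug',back(p,f((409,470)),.0125), 'cap', back(p,f((203,267)),.112))
E
```

```text
plate [[0.773, -0.1236, 0.1], [0.7392, -0.3207, 0.1], [0.5022, -0.2817, 0.1], [0.5358, -0.0836, 0.1]] c [ 0.6375 -0.2024  0.1   ]
yaw x -9.459079089993581 yaw y-90 -9.690231709182868 len 0.24033083482276518 0.20041704235395577
holder [[0.658, 0.2226, 0.012], [0.684, 0.1198, 0.012], [0.5735, 0.0898, 0.012], [0.5451, 0.1921, 0.012]] c [0.6152 0.1561 0.012 ]
yaw x 15.15348623782245 yaw y-90 14.862638789173062 len 0.11575768841497643 0.10610601529129939
plate rect [[0.5374, -0.0825, 0.1], [0.7745, -0.1227, 0.1], [0.7398, -0.321, 0.1], [0.5041, -0.2794, 0.1]] [[296.13995361328125, 179.02000427246094], [308.5999755859375, 91.79999542236328], [382.239990234375, 102.31999206542969], [369.77996826171875, 189.54000854492188]] [ 0.63843467 -0.20155715  0.1       ]
label top [ 0.6314 -0.1941  0.151 ] scene [ 0.666  -0.1998  0.151 ] [ 0.6381 -0.2028  0.1061]
barrel top [0.5945 0.1475 0.09  ] scene [0.5996 0.1483 0.09  ] [0.5956 0.1495 0.0845]
holder top [0.622  0.1377 0.02  ] scene [0.6387 0.1492 0.02  ] [0.6276 0.1475 0.0038]
sara top [0.3923 0.0904 0.03  ] scene [0.4036 0.0867 0.03  ] [0.3916 0.0913 0.0165]
tama top [0.3822 0.2647 0.03  ] scene [0.3848 0.2613 0.03  ] [0.3816 0.2645 0.0263]
caliper_block top [ 0.3785 -0.2625  0.025 ] scene  
plug [ 0.36762058 -0.07657968  0.0125    ] cap [0.61119995 0.1578423  0.112     ]
```

```bash
cat >> h.py <<'E'
from scipy.spatial.transform import Rotation as Ro
def go(s,pos,yaw):
    """yaw: of the thing whose y the jaws follow, deg; tool x down"""
    a=np.radians(yaw);x=np.array([0,0,-1.]);y=np.array([-np.sin(a),np.cos(a),0]);T=np.c_[x,y,np.cross(x,y)]
    E=np.array(s['ee_rot']);d=E.T@(np.array(pos)-s['tcp_pos'])/.75;w=Ro.from_matrix(E.T@T).as_rotvec()/np.pi
    print(dict(zip(['tx','ty','tz','ax','ay','az'],np.r_[d,w].round(4).tolist())),'dist mm',round(np.linalg.norm(d)*750,1))
E
python3 - <<'E'
from h import *
from station import viewer,r
s=r.sense();p=viewer.capture('wrist');print(np.array(p['mount']).round(3),p['fx'],p['cx'],p['cy'])
q=viewer.capture('top')
for uv in ((342.1,138.3),):print(back(q,uv,.151))
q=viewer.capture('scene');print(back(q,(159,272),.151))
go(s,[.50,-.2,.32],-9.6); go(s,[.50,-.2,.32],15)
E
```

```text
[[ 0.    -0.276  0.961 -0.143]
 [ 1.     0.    -0.    -0.001]
 [-0.     0.961  0.276 -0.076]
 [ 0.     0.     0.     1.   ]] 276.26344175785476 256.86669226971566 190.8081144899114
[ 0.63670952 -0.20145849  0.151     ]
[ 0.63788466 -0.19659191  0.151     ]
{'tx': -0.1046, 'ty': 0.398, 'tz': 0.571, 'ax': 0.1395, 'ay': 0.0, 'az': -0.0} dist mm 527.9
{'tx': -0.1046, 'ty': 0.398, 'tz': 0.571, 'ax': 0.0029, 'ay': 0.0, 'az': -0.0} dist mm 527.9
```

{"name": "play_rows", "arguments": {"commands": [{"fingers":-1,"tx":-0.105,"ty":0.35,"tz":0.72,"ax":0,"ay":0,"az":0},{"fingers":-1,"tx":-0.105,"ty":0.35,"tz":0.72,"ax":0,"ay":0,"az":0},{"fingers":-1,"tx":-0.105,"ty":0.35,"tz":0.72,"ax":0,"ay":0,"az":0},{"fingers":-1,"tx":-0.105,"ty":0.35,"tz":0.72,"ax":0,"ay":0,"az":0},{"fingers":-1,"tx":-0.105,"ty":0.35,"tz":0.72,"ax":0,"ay":0,"az":0}]}}

```text
time_s: 2.57
tcp_pos: [0.3231, -0.4641, 0.2691]
ee_rot: [[0.0, -0.267, 0.964], [-0.0, 0.964, 0.267], [-1.0, -0.0, 0.0]]
wrist_force: [0.8, -0.8, -0.7]
gripper_width: 1.001
```

```bash
python3 - <<'E'
from h import *
from station import r
s=r.sense();print(s['time_s'],s['tcp_pos']);go(s,[.62,-.2,.32],15)
E
```

```text
2.5667 [ 0.32306634 -0.46411571  0.26908137]
{'tx': -0.0679, 'ty': 0.2336, 'tz': 0.4756, 'ax': 0.0027, 'ay': 0.0001, 'az': 0.0001} dist mm 400.6
```

{"name": "play_rows", "arguments": {"commands": [{"fingers":-1,"tx":-0.068,"ty":0.234,"tz":0.476,"ax":0,"ay":0,"az":0},{"fingers":-1,"tx":-0.068,"ty":0.234,"tz":0.476,"ax":0,"ay":0,"az":0},{"fingers":-1,"tx":-0.068,"ty":0.234,"tz":0.476,"ax":0,"ay":0,"az":0},{"fingers":-1,"tx":-0.068,"ty":0.234,"tz":0.476,"ax":0,"ay":0,"az":0},{"fingers":-1,"tx":-0.068,"ty":0.234,"tz":0.476,"ax":0,"ay":0,"az":0}]}}

```text
time_s: 2.98
tcp_pos: [0.4776, -0.3264, 0.2958]
ee_rot: [[0.001, -0.268, 0.963], [-0.0, 0.963, 0.268], [-1.0, -0.0, 0.001]]
wrist_force: [0.1, 0.5, 0.1]
gripper_width: 0.999
```

{"name": "play_rows", "arguments": {"commands": [{"fingers":-1,"tx":-0.034,"ty":0.112,"tz":0.228,"ax":0,"ay":0,"az":0},{"fingers":-1,"tx":-0.034,"ty":0.112,"tz":0.228,"ax":0,"ay":0,"az":0},{"fingers":-1,"tx":-0.034,"ty":0.112,"tz":0.228,"ax":0,"ay":0,"az":0},{"fingers":-1,"tx":-0.034,"ty":0.112,"tz":0.228,"ax":0,"ay":0,"az":0},{"fingers":-1,"tx":-0.034,"ty":0.112,"tz":0.228,"ax":0,"ay":0,"az":0}]}}

```text
time_s: 3.4
tcp_pos: [0.6213, -0.1985, 0.3209]
ee_rot: [[0.001, -0.27, 0.963], [0.0, 0.963, 0.27], [-1.0, -0.0, 0.001]]
wrist_force: [-0.2, -0.3, -0.5]
gripper_width: 1.001
```

```bash
cat >> h.py <<'E'
def snap(r,viewer,name):
    import pickle
    s=r.sense();p=viewer.capture('wrist');R,t=wristRt(p,s);cv2.imwrite(f'pics/{name}.png',cv2.cvtColor(p['image'],cv2.COLOR_RGB2BGR))
    pickle.dump((p,R,t),open(f'pics/{name}.pkl','wb'));print(s['time_s'],s['tcp_pos'].round(4));return s,p,R,t
E
python3 - <<'E'
from h import *
from station import r,viewer
s,p,R,t=snap(r,viewer,'w1')
go(s,[.615,.156,.25],15)
E
```

```text
3.4 [ 0.6213 -0.1985  0.3209]
{'tx': 0.0945, 'ty': 0.4574, 'tz': 0.1194, 'ax': 0.0037, 'ay': 0.0004, 'az': 0.0001} dist mm 361.6
```

View pics/w1.png

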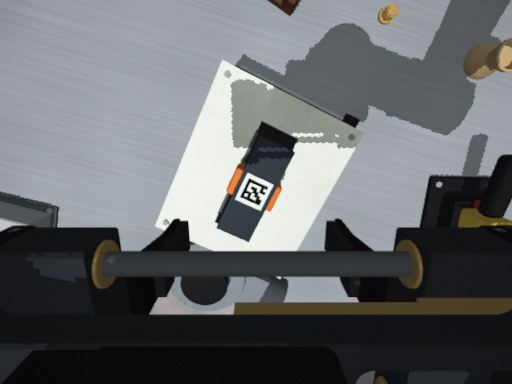

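The wrist view shows the label at about (255,191), the catches at (235,180) and (273,199), and the scanner at the right edge.

```bash
python3 - <<'E'
from h import *
import pickle
p,R,t=pickle.load(open('pics/w1.pkl','rb'));im=p['image']
m=(im.min(2)>150).astype(np.uint8); m[:165]=0;m[215:]=0;m[:,:230]=0;m[:,283:]=0
m=cv2.morphologyEx(m,cv2.MORPH_CLOSE,np.ones((7,7)))
n,l,st,c=cv2.connectedComponentsWithStats(m);print(st,c)
k=l[190,243] or l[191,255] ;cc=cv2.findContours((l==k).astype(np.uint8),0,2)[0][0];b=cv2.minAreaRect(cc);print(b);B=cv2.boxPoints(b)
W=np.array([back(p,x,.151,R,t) for x in B]);print(W.round(4).tolist(),W.mean(0))
for i in range(2): v=W[i+1]-W[i];print(np.linalg.norm(v),np.degrees(np.arctan2(v[1],v[0])))
o=((im[...,0]>150)&(im[...,2]<80)&(im[...,0]-im[...,1].astype(int)>60)).astype(np.uint8)
n,l,st,c=cv2.connectedComponentsWithStats(o)
for i in range(1,n):
    if st[i,4]>20: print(st[i],c[i],back(p,c[i],.14,R,t))
for uv in ((226,61),(362,134),(351,136),(226,74),(167,222)):print(uv,back(p,uv,.1,R,t).round(4))
E
```

```text
[[     0      0    512    384 195411]
 [   230    165      7     15     62]
 [   235    173     48     42   1135]] [[255.48875447 191.48928157]
 [232.0483871  169.93548387]
 [258.71718062 194.52334802]]
((260.82818603515625, 194.524169921875), (49.504581451416016, 37.20254135131836), 11.9761323928833)
[[0.6629, -0.2175, 0.151], [0.6174, -0.2199, 0.151], [0.6139, -0.1625, 0.151], [0.6598, -0.1578, 0.151]] [ 0.63848621 -0.18943337  0.151     ]
0.04556435166702967 -176.97924703870788
0.057538162544545614 93.42686074757373
[227 168  16  26 181] [234.43093923 180.37016575] [ 0.63268454 -0.22407681  0.14      ]
[266 187  15  24 124] [273.22580645 198.53225806] [ 0.64205978 -0.17250295  0.14      ]
(226, 61) [ 0.5024 -0.2712  0.1   ]
(362, 134) [ 0.5389 -0.0813  0.1   ]
(351, 136) [ 0.5451 -0.094   0.1   ]
(226, 74) [ 0.5165 -0.2677  0.1   ]
(167, 222) [ 0.7277 -0.3014  0.1   ]
```

{"name": "play_rows", "arguments": {"commands": [{"fingers":-1,"tx":0,"ty":0.457,"tz":0.119,"ax":0,"ay":0,"az":0},{"fingers":-1,"tx":0,"ty":0.457,"tz":0.119,"ax":0,"ay":0,"az":0},{"fingers":-1,"tx":0,"ty":0.457,"tz":0.119,"ax":0,"ay":0,"az":0},{"fingers":-1,"tx":0,"ty":0.457,"tz":0.119,"ax":0,"ay":0,"az":0},{"fingers":-1,"tx":0,"ty":0.457,"tz":0.119,"ax":0,"ay":0,"az":0}]}}

```text
time_s: 3.87
tcp_pos: [0.6148, 0.0085, 0.3208]
ee_rot: [[0.0, -0.267, 0.964], [-0.0, 0.964, 0.267], [-1.0, -0.0, 0.0]]
wrist_force: [0.2, 0.4, -0.6]
gripper_width: 0.997
```

{"name": "play_rows", "arguments": {"commands": [{"fingers":-1,"tx":0.07,"ty":0.192,"tz":0.05,"ax":0,"ay":0,"az":0},{"fingers":-1,"tx":0.07,"ty":0.192,"tz":0.05,"ax":0,"ay":0,"az":0},{"fingers":-1,"tx":0.07,"ty":0.192,"tz":0.05,"ax":0,"ay":0,"az":0},{"fingers":-1,"tx":0.07,"ty":0.192,"tz":0.05,"ax":0,"ay":0,"az":0},{"fingers":-1,"tx":0.07,"ty":0.192,"tz":0.05,"ax":0,"ay":0,"az":0}]}}

```text
time_s: 4.28
tcp_pos: [0.6114, 0.1604, 0.2646]
ee_rot: [[-0.005, -0.273, 0.962], [-0.001, 0.962, 0.273], [-1.0, 0.001, -0.005]]
wrist_force: [-0.2, -0.8, -0.5]
gripper_width: 0.997
```

```bash
python3 - <<'E'
from h import *
from station import r,viewer
s,p,R,t=snap(r,viewer,'w2')
for P in ([.615,.156,.012],[.615,.156,.112]):
    c=R@np.array(P)+t;print(c[0]/c[2]*p['fx']+p['cx'],c[1]/c[2]*p['fy']+p['cy'])
E
```

```text
4.2833 [0.6114 0.1604 0.2646]
253.59983979610553 168.27689133959117
252.6149110869956 185.73692202891073
```

View pics/w2.png

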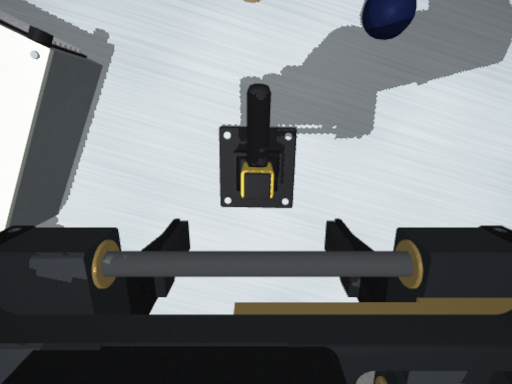

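The holder corners are at (220,126), (296,126), (294,207) and (221,207), and the cap top is at about (258,187). That is some 5 px right of the prediction, so I'll let the arm settle and measure again.

{"name": "play_rows", "arguments": {"commands": [{"fingers":-1,"tx":0.04,"ty":0,"tz":0,"ax":0,"ay":0,"az":0},{"fingers":-1,"tx":0.04,"ty":0,"tz":0,"ax":0,"ay":0,"az":0},{"fingers":-1,"tx":0.04,"ty":0,"tz":0,"ax":0,"ay":0,"az":0},{"fingers":-1,"tx":0.04,"ty":0,"tz":0,"ax":0,"ay":0,"az":0}]}}

```text
time_s: 4.67
tcp_pos: [0.6136, 0.1548, 0.2396]
ee_rot: [[0.002, -0.267, 0.964], [-0.0, 0.964, 0.267], [-1.0, -0.001, 0.002]]
wrist_force: [0.3, 0.6, 1.0]
gripper_width: 1.004
```

```bash
python3 - <<'E'
from h import *
from station import r,viewer
import pickle
s,p,R,t=snap(r,viewer,'w3');print(s['ee_rot'].round(3).tolist())
q,R2,t2=pickle.load(open('pics/w2.pkl','rb'))
W=np.array([back(q,c,.012,R2,t2) for c in ((220,126),(296,126),(294,207),(221,207))]);print(W.round(4).tolist(),W.mean(0),back(q,(258,187),.112,R2,t2))
cv2.imwrite('pics/w3c.png',cv2.resize(cv2.cvtColor(p['image'][90:240,180:340],cv2.COLOR_RGB2BGR),None,fx=4,fy=4,interpolation=cv2.INTER_CUBIC))
E
```

```text
4.6667 [0.6136 0.1548 0.2396]
[[0.002, -0.267, 0.964], [-0.0, 0.964, 0.267], [-1.0, -0.001, 0.002]]
[[0.5701, 0.0947, 0.012], [0.5412, 0.1968, 0.012], [0.6556, 0.2308, 0.012], [0.6857, 0.1246, 0.012]] [0.61315579 0.16173849 0.012     ] [0.61476718 0.16212526 0.112     ]
```

View pics/w3c.png

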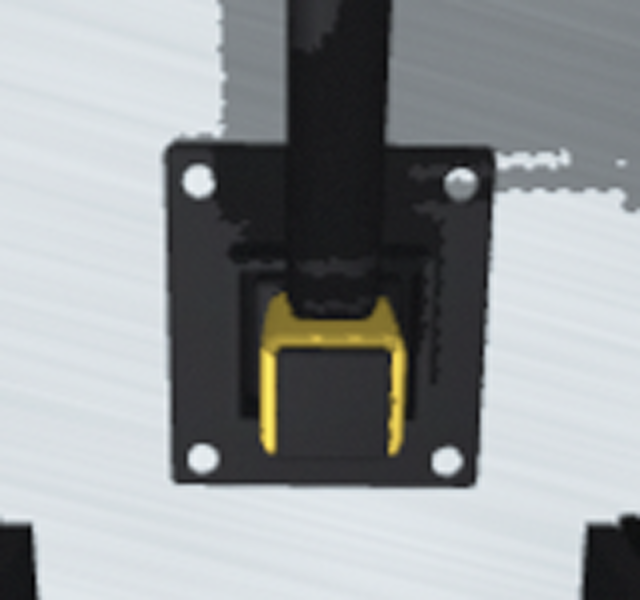

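```bash
python3 - <<'E'
from h import *
import pickle
p,R,t=pickle.load(open('pics/w3.pkl','rb'))
g=lambda c:(c[0]/4+180,c[1]/4+90)
W=np.array([back(p,g(c),.012,R,t) for c in ((166,145),(494,148),(477,486),(173,482))]);print(W.round(4).tolist(),W.mean(0))
v=W[2]+W[3]-W[0]-W[1];u=W[1]+W[2]-W[0]-W[3]
print(np.degrees(np.arctan2(v[1],v[0])),np.degrees(np.arctan2(u[1],u[0]))-90,np.linalg.norm(v)/2,np.linalg.norm(u)/2)
print('cap',back(p,g((333.5,402)),.112,R,t),'barrel top edge -x', back(p,g((333.5,348)),.112,R,t))
s=[back(p,g(c),.012,R,t) for c in ((199,182),(461,183),(447,461),(202,458))];print(np.mean(s,0),np.array(s).round(4).tolist())
a=np.array(s);v=a[2]+a[3]-a[0]-a[1];u=a[1]+a[2]-a[0]-a[3];print(np.degrees(np.arctan2(v[1],v[0])),np.degrees(np.arctan2(u[1],u[0]))-90)
from station import r;S=r.sense();go(S,[.614,.160,.16],15);go(S,[.614,.160,.076],15)
E
```

```text
[[0.5712, 0.0943, 0.012], [0.5435, 0.1978, 0.012], [0.6569, 0.2286, 0.012], [0.6844, 0.1239, 0.012]] [0.61401358 0.16115504 0.012     ]
14.934052482299581 14.82812534538509 0.11722417468180583 0.10769573689722604
cap [0.6135056  0.16089152 0.112     ] barrel top edge -x [0.59995246 0.15704355 0.112     ]
[0.61517128 0.16138557 0.012     ] [[0.5799, 0.1075, 0.012], [0.5572, 0.1908, 0.012], [0.6508, 0.2155, 0.012], [0.6729, 0.1317, 0.012]]
14.650917548453403 15.006677825052734
{'tx': 0.1067, 'ty': 0.0064, 'tz': 0.0017, 'ax': 0.0026, 'ay': 0.0009, 'az': 0.0001} dist mm 80.2
{'tx': 0.2187, 'ty': 0.0064, 'tz': 0.0014, 'ax': 0.0026, 'ay': 0.0009, 'az': 0.0001} dist mm 164.1
```

{"name": "play_rows", "arguments": {"commands": [{"fingers":-1,"tx":0.107,"ty":0.0065,"tz":0.0015,"ax":0.0026,"ay":0,"az":0},{"fingers":-1,"tx":0.107,"ty":0.0065,"tz":0.0015,"ax":0.0026,"ay":0,"az":0},{"fingers":-1,"tx":0.15,"ty":0.0065,"tz":0.0015,"ax":0.0026,"ay":0,"az":0},{"fingers":-1,"tx":0.19,"ty":0.0065,"tz":0.0015,"ax":0.0026,"ay":0,"az":0},{"fingers":-1,"tx":0.218,"ty":0.0065,"tz":0.0015,"ax":0.0026,"ay":0,"az":0}]}}

```text
time_s: 5.13
tcp_pos: [0.6125, 0.16, 0.0732]
ee_rot: [[-0.001, -0.259, 0.966], [-0.0, 0.966, 0.259], [-1.0, -0.0, -0.001]]
wrist_force: [-0.9, -1.1, 0.1]
gripper_width: 1.0
```

{"name": "play_rows", "arguments": {"commands": [{"fingers":-1,"tx":0,"ty":0,"tz":0,"ax":0,"ay":0,"az":0},{"fingers":1,"tx":0,"ty":0,"tz":0,"ax":0,"ay":0,"az":0},{"fingers":1,"tx":0,"ty":0,"tz":0,"ax":0,"ay":0,"az":0},{"fingers":1,"tx":0,"ty":0,"tz":0,"ax":0,"ay":0,"az":0},{"fingers":1,"tx":0,"ty":0,"tz":0,"ax":0,"ay":0,"az":0}]}}

```text
time_s: 5.55
tcp_pos: [0.6139, 0.1612, 0.077]
ee_rot: [[0.004, -0.26, 0.966], [0.002, 0.966, 0.26], [-1.0, 0.001, 0.004]]
wrist_force: [-0.1, -0.4, -0.2]
gripper_width: 0.784
```

{"name": "play_rows", "arguments": {"commands": [{"fingers":1,"tx":0,"ty":0,"tz":0,"ax":0,"ay":0,"az":0},{"fingers":1,"tx":0,"ty":0,"tz":0,"ax":0,"ay":0,"az":0},{"fingers":1,"tx":0,"ty":0,"tz":0,"ax":0,"ay":0,"az":0},{"fingers":1,"tx":0,"ty":0,"tz":0,"ax":0,"ay":0,"az":0},{"fingers":1,"tx":0,"ty":0,"tz":0,"ax":0,"ay":0,"az":0}]}}

```text
time_s: 5.97
tcp_pos: [0.6127, 0.1608, 0.0748]
ee_rot: [[0.0, -0.26, 0.966], [0.0, 0.966, 0.26], [-1.0, -0.0, 0.0]]
wrist_force: [-0.7, 0.8, 0.7]
gripper_width: 0.435
```

Opening is 0.435 × 87 = 38 mm, which matches the barrel width. Lifting straight up.

{"name": "play_rows", "arguments": {"commands": [{"fingers":1,"tx":0,"ty":0,"tz":0,"ax":0,"ay":0,"az":0},{"fingers":1,"tx":0,"ty":0,"tz":0,"ax":0,"ay":0,"az":0},{"fingers":1,"tx":-0.02,"ty":0,"tz":0,"ax":0,"ay":0,"az":0},{"fingers":1,"tx":-0.05,"ty":0,"tz":0,"ax":0,"ay":0,"az":0},{"fingers":1,"tx":-0.1,"ty":0,"tz":0,"ax":0,"ay":0,"az":0}]}}

```text
time_s: 6.38
tcp_pos: [0.6099, 0.1597, 0.1457]
ee_rot: [[-0.01, -0.259, 0.966], [-0.004, 0.966, 0.259], [-1.0, -0.001, -0.01]]
wrist_force: [0.8, 0.8, -1.8]
gripper_width: 0.437
```

{"name": "play_rows", "arguments": {"commands": [{"fingers":1,"tx":-0.05,"ty":0,"tz":0,"ax":0,"ay":0,"az":0},{"fingers":1,"tx":-0.1,"ty":0,"tz":0,"ax":0,"ay":0,"az":0},{"fingers":1,"tx":-0.15,"ty":0,"tz":0,"ax":0,"ay":0,"az":0},{"fingers":1,"tx":-0.19,"ty":0,"tz":0,"ax":0,"ay":0,"az":0},{"fingers":1,"tx":-0.22,"ty":0,"tz":0,"ax":0,"ay":0,"az":0}]}}

```text
time_s: 6.8
tcp_pos: [0.613, 0.1608, 0.3179]
ee_rot: [[0.003, -0.26, 0.966], [0.001, 0.966, 0.26], [-1.0, 0.001, 0.004]]
wrist_force: [1.4, 0.5, -1.5]
gripper_width: 0.432
```

```bash
python3 - <<'E'
from h import *
from station import r,viewer
s,p,R,t=snap(r,viewer,'w4');print(s['gripper_width'])
go(s,[.6375,-.2,.315],15)
q=viewer.capture('scene');a=q['image'][120:320,110:410];b=p['image'][60:260,110:410]
cv2.imwrite('pics/g4.png',cv2.cvtColor(np.vstack([cv2.resize(x,None,fx=1.5,fy=1.5) for x in(a,b)]),cv2.COLOR_RGB2BGR))
E
```

```text
6.8 [0.613  0.1608 0.3179]
0.4319369208922195
{'tx': 0.0032, 'ty': -0.473, 'tz': -0.0933, 'ax': 0.0003, 'ay': 0.0011, 'az': -0.0002} dist mm 361.6
```

View pics/g4.png

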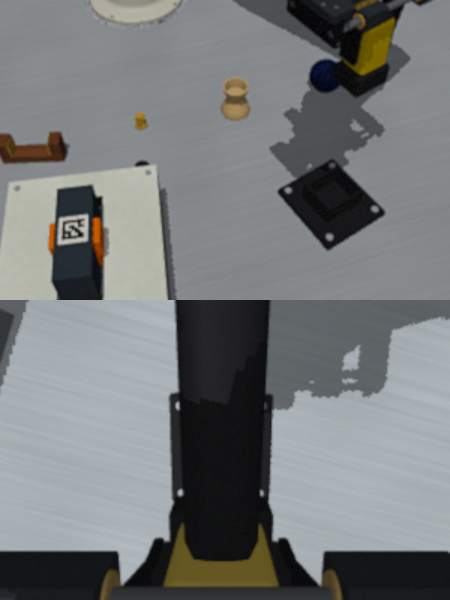

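The scanner is off the holder and hangs plumb, and the cup is empty. Moving to the label.

{"name": "play_rows", "arguments": {"commands": [{"fingers":1,"tx":0,"ty":-0.03,"tz":-0.006,"ax":0,"ay":0,"az":0},{"fingers":1,"tx":0,"ty":-0.08,"tz":-0.016,"ax":0,"ay":0,"az":0},{"fingers":1,"tx":0,"ty":-0.13,"tz":-0.026,"ax":0,"ay":0,"az":0},{"fingers":1,"tx":0,"ty":-0.18,"tz":-0.036,"ax":0,"ay":0,"az":0},{"fingers":1,"tx":0,"ty":-0.23,"tz":-0.046,"ax":0,"ay":0,"az":0}]}}

```text
time_s: 7.32
tcp_pos: [0.6232, -0.0161, 0.3123]
ee_rot: [[-0.004, -0.26, 0.966], [0.0, 0.966, 0.26], [-1.0, 0.001, -0.004]]
wrist_force: [0.6, 0.3, -2.4]
gripper_width: 0.436
```

{"name": "play_rows", "arguments": {"commands": [{"fingers":1,"tx":0,"ty":-0.05,"tz":-0.01,"ax":0,"ay":0,"az":0},{"fingers":1,"tx":0,"ty":-0.1,"tz":-0.02,"ax":0,"ay":0,"az":0},{"fingers":1,"tx":0,"ty":-0.15,"tz":-0.03,"ax":0,"ay":0,"az":0},{"fingers":1,"tx":0,"ty":-0.2,"tz":-0.04,"ax":0,"ay":0,"az":0},{"fingers":1,"tx":0,"ty":-0.24,"tz":-0.047,"ax":0,"ay":0,"az":0}]}}

```text
time_s: 7.73
tcp_pos: [0.6359, -0.2002, 0.312]
ee_rot: [[-0.004, -0.258, 0.966], [0.001, 0.966, 0.258], [-1.0, 0.002, -0.004]]
wrist_force: [-0.4, -1.6, -2.3]
gripper_width: 0.428
```

{"name": "play_rows", "arguments": {"commands": [{"fingers":1,"tx":0,"ty":0,"tz":0,"ax":0,"ay":0,"az":0},{"fingers":1,"tx":0,"ty":0,"tz":0,"ax":0,"ay":0,"az":0},{"fingers":1,"tx":0,"ty":0,"tz":0,"ax":0,"ay":0,"az":0},{"fingers":1,"tx":0,"ty":0,"tz":0,"ax":0,"ay":0,"az":0},{"fingers":1,"tx":0,"ty":0,"tz":0,"ax":0,"ay":0,"az":0}]}}

```text
time_s: 8.15
tcp_pos: [0.6369, -0.1964, 0.3143]
ee_rot: [[-0.001, -0.261, 0.965], [0.0, 0.965, 0.261], [-1.0, 0.0, -0.0]]
wrist_force: [-0.2, 0.1, -2.4]
gripper_width: 0.434
```

```bash
python3 - <<'E'
from h import *
from station import r,viewer
s,p,R,t=snap(r,viewer,'w5');print(s['ee_rot'].round(3).tolist())
q=viewer.capture('scene');a=q['image'][100:370,50:350]
cv2.imwrite('pics/g5.png',cv2.cvtColor(cv2.resize(a,None,fx=2,fy=2),cv2.COLOR_RGB2BGR))
E
```

```text
8.15 [ 0.6369 -0.1964  0.3143]
[[-0.001, -0.261, 0.965], [0.0, 0.965, 0.261], [-1.0, 0.0, -0.0]]
```

View pics/g5.png

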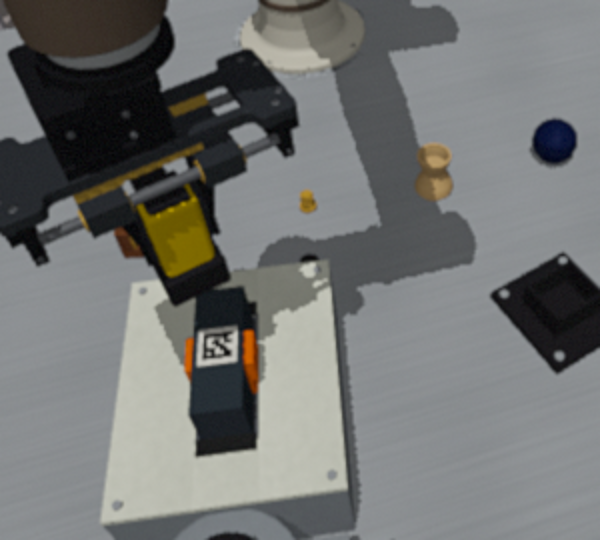

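The scanner nose is above the label, with the label at crop (217,345). Holding steady.

{"name": "play_rows", "arguments": {"commands": [{"fingers":1,"tx":0,"ty":-0.002,"tz":0,"ax":0,"ay":0,"az":0},{"fingers":1,"tx":0,"ty":-0.002,"tz":0,"ax":0,"ay":0,"az":0},{"fingers":1,"tx":0,"ty":-0.002,"tz":0,"ax":0,"ay":0,"az":0},{"fingers":1,"tx":0,"ty":-0.002,"tz":0,"ax":0,"ay":0,"az":0},{"fingers":1,"tx":0,"ty":-0.002,"tz":0,"ax":0,"ay":0,"az":0}]}}

```text
time_s: 8.67
tcp_pos: [0.6372, -0.1992, 0.3147]
ee_rot: [[0.0, -0.26, 0.966], [0.0, 0.966, 0.26], [-1.0, 0.0, 0.0]]
wrist_force: [0.1, -0.0, -1.5]
gripper_width: 0.431
```

{"name": "play_rows", "arguments": {"commands": [{"fingers":1,"tx":0,"ty":0,"tz":0,"ax":0,"ay":0,"az":0},{"fingers":1,"tx":0,"ty":0,"tz":0,"ax":0,"ay":0,"az":0},{"fingers":1,"tx":0,"ty":0,"tz":0,"ax":0,"ay":0,"az":0},{"fingers":1,"tx":0,"ty":0,"tz":0,"ax":0,"ay":0,"az":0},{"fingers":1,"tx":0,"ty":0,"tz":0,"ax":0,"ay":0,"az":0}]}}

```text
time_s: 9.08
tcp_pos: [0.6372, -0.1993, 0.3146]
ee_rot: [[0.0, -0.26, 0.966], [-0.0, 0.966, 0.26], [-1.0, -0.0, 0.0]]
wrist_force: [-0.2, -0.3, -1.2]
gripper_width: 0.433
```

{"name": "play_rows", "arguments": {"commands": [{"fingers":1,"tx":0,"ty":0,"tz":0,"ax":0,"ay":0,"az":0},{"fingers":1,"tx":0,"ty":0,"tz":0,"ax":0,"ay":0,"az":0},{"fingers":1,"tx":0,"ty":0,"tz":0,"ax":0,"ay":0,"az":0},{"fingers":1,"tx":0,"ty":0,"tz":0,"ax":0,"ay":0,"az":0},{"fingers":1,"tx":0,"ty":0,"tz":0,"ax":0,"ay":0,"az":0}]}}

```text
time_s: 9.5
tcp_pos: [0.6372, -0.1992, 0.3146]
ee_rot: [[-0.0, -0.26, 0.966], [-0.0, 0.966, 0.26], [-1.0, -0.0, -0.0]]
wrist_force: [0.1, -0.2, -2.0]
gripper_width: 0.437
```

{"name": "play_rows", "arguments": {"commands": [{"fingers":1,"tx":0,"ty":0,"tz":0,"ax":0,"ay":0,"az":0},{"fingers":1,"tx":0,"ty":0,"tz":0,"ax":0,"ay":0,"az":0},{"fingers":1,"tx":0,"ty":0,"tz":0,"ax":0,"ay":0,"az":0},{"fingers":1,"tx":0,"ty":0,"tz":0,"ax":0,"ay":0,"az":0},{"fingers":1,"tx":0,"ty":0,"tz":0,"ax":0,"ay":0,"az":0}]}}

```text
time_s: 9.92
tcp_pos: [0.6373, -0.1992, 0.3146]
ee_rot: [[-0.0, -0.26, 0.966], [0.0, 0.966, 0.26], [-1.0, 0.0, -0.0]]
wrist_force: [0.6, 0.5, -1.6]
gripper_width: 0.434
```

{"name": "play_rows", "arguments": {"commands": [{"fingers":1,"tx":0,"ty":0.03,"tz":0.006,"ax":0,"ay":0,"az":0},{"fingers":1,"tx":0,"ty":0.08,"tz":0.016,"ax":0,"ay":0,"az":0},{"fingers":1,"tx":0,"ty":0.13,"tz":0.026,"ax":0,"ay":0,"az":0},{"fingers":1,"tx":0,"ty":0.18,"tz":0.036,"ax":0,"ay":0,"az":0},{"fingers":1,"tx":0,"ty":0.23,"tz":0.046,"ax":0,"ay":0,"az":0}]}}

```text
time_s: 10.33
tcp_pos: [0.6254, -0.0223, 0.3148]
ee_rot: [[0.0, -0.259, 0.966], [0.0, 0.966, 0.259], [-1.0, -0.0, 0.0]]
wrist_force: [1.5, -0.1, -1.1]
gripper_width: 0.436
```

{"name": "play_rows", "arguments": {"commands": [{"fingers":1,"tx":0,"ty":0.05,"tz":0.01,"ax":0,"ay":0,"az":0},{"fingers":1,"tx":0,"ty":0.1,"tz":0.02,"ax":0,"ay":0,"az":0},{"fingers":1,"tx":0,"ty":0.15,"tz":0.03,"ax":0,"ay":0,"az":0},{"fingers":1,"tx":0,"ty":0.2,"tz":0.04,"ax":0,"ay":0,"az":0},{"fingers":1,"tx":0,"ty":0.242,"tz":0.047,"ax":0,"ay":0,"az":0}]}}

```text
time_s: 10.75
tcp_pos: [0.6123, 0.1633, 0.3148]
ee_rot: [[0.001, -0.261, 0.965], [0.0, 0.965, 0.261], [-1.0, 0.0, 0.001]]
wrist_force: [1.0, -1.7, -1.3]
gripper_width: 0.432
```

{"name": "play_rows", "arguments": {"commands": [{"fingers":1,"tx":0.04,"ty":0,"tz":0,"ax":0,"ay":0,"az":0},{"fingers":1,"tx":0.08,"ty":0,"tz":0,"ax":0,"ay":0,"az":0},{"fingers":1,"tx":0.12,"ty":0,"tz":0,"ax":0,"ay":0,"az":0},{"fingers":1,"tx":0.16,"ty":0,"tz":0,"ax":0,"ay":0,"az":0},{"fingers":1,"tx":0.19,"ty":0,"tz":0,"ax":0,"ay":0,"az":0}]}}

```text
time_s: 11.17
tcp_pos: [0.6116, 0.1606, 0.1696]
ee_rot: [[-0.003, -0.26, 0.966], [-0.001, 0.966, 0.26], [-1.0, -0.0, -0.003]]
wrist_force: [-0.8, -0.3, -1.7]
gripper_width: 0.432
```

{"name": "play_rows", "arguments": {"commands": [{"fingers":1,"tx":0,"ty":0,"tz":0,"ax":0,"ay":0,"az":0},{"fingers":1,"tx":0,"ty":0,"tz":0,"ax":0,"ay":0,"az":0},{"fingers":1,"tx":0,"ty":0,"tz":0,"ax":0,"ay":0,"az":0}]}}

```text
time_s: 11.42
tcp_pos: [0.614, 0.1611, 0.1741]
ee_rot: [[0.003, -0.26, 0.966], [0.001, 0.966, 0.26], [-1.0, -0.0, 0.003]]
wrist_force: [0.2, 0.3, -0.9]
gripper_width: 0.439
```

```bash
python3 - <<'E'
from h import *
from station import r
s=r.sense();print(s['time_s'],s['tcp_pos'],s['ee_rot'].round(3).tolist(),s['gripper_width']);go(s,[.6135,.1607,.076],15)
E
```

```text
11.4167 [0.61401231 0.16109116 0.17413198] [[0.003, -0.26, 0.966], [0.001, 0.966, 0.26], [-1.0, -0.0, 0.003]] 0.4387132999054474
{'tx': 0.1308, 'ty': -0.0003, 'tz': -0.0012, 'ax': 0.0004, 'ay': 0.0011, 'az': 0.0001} dist mm 98.1
```

{"name": "play_rows", "arguments": {"commands": [{"fingers":1,"tx":0.03,"ty":0,"tz":0,"ax":0,"ay":0,"az":0},{"fingers":1,"tx":0.06,"ty":0,"tz":0,"ax":0,"ay":0,"az":0},{"fingers":1,"tx":0.085,"ty":0,"tz":0,"ax":0,"ay":0,"az":0},{"fingers":1,"tx":0.105,"ty":0,"tz":0,"ax":0,"ay":0,"az":0},{"fingers":1,"tx":0.12,"ty":0,"tz":0,"ax":0,"ay":0,"az":0}]}}

```text
time_s: 11.83
tcp_pos: [0.6138, 0.1612, 0.0832]
ee_rot: [[0.003, -0.26, 0.966], [0.001, 0.966, 0.26], [-1.0, 0.0, 0.003]]
wrist_force: [-0.3, 0.2, -1.6]
gripper_width: 0.433
```

{"name": "play_rows", "arguments": {"commands": [{"fingers":1,"tx":0.004,"ty":0,"tz":0,"ax":0,"ay":0,"az":0},{"fingers":1,"tx":0.009,"ty":0,"tz":0,"ax":0,"ay":0,"az":0},{"fingers":1,"tx":0.009,"ty":0,"tz":0,"ax":0,"ay":0,"az":0},{"fingers":1,"tx":0.009,"ty":0,"tz":0,"ax":0,"ay":0,"az":0}]}}

```text
time_s: 12.17
tcp_pos: [0.6135, 0.1611, 0.0767]
ee_rot: [[0.002, -0.26, 0.966], [0.001, 0.966, 0.26], [-1.0, 0.0, 0.002]]
wrist_force: [0.2, -0.5, -1.5]
gripper_width: 0.438
```

{"name": "play_rows", "arguments": {"commands": [{"fingers":1,"tx":0.002,"ty":0,"tz":0,"ax":0,"ay":0,"az":0},{"fingers":-1,"tx":0.002,"ty":0,"tz":0,"ax":0,"ay":0,"az":0},{"fingers":-1,"tx":0.002,"ty":0,"tz":0,"ax":0,"ay":0,"az":0},{"fingers":-1,"tx":0.002,"ty":0,"tz":0,"ax":0,"ay":0,"az":0},{"fingers":-1,"tx":0.002,"ty":0,"tz":0,"ax":0,"ay":0,"az":0}]}}

```text
time_s: 12.58
tcp_pos: [0.613, 0.1608, 0.0744]
ee_rot: [[0.001, -0.26, 0.966], [0.0, 0.966, 0.26], [-1.0, 0.0, 0.001]]
wrist_force: [-0.2, -0.1, 0.1]
gripper_width: 0.654
```

{"name": "play_rows", "arguments": {"commands": [{"fingers":-1,"tx":0,"ty":0,"tz":0,"ax":0,"ay":0,"az":0},{"fingers":-1,"tx":0,"ty":0,"tz":0,"ax":0,"ay":0,"az":0},{"fingers":-1,"tx":0,"ty":0,"tz":0,"ax":0,"ay":0,"az":0},{"fingers":-1,"tx":0,"ty":0,"tz":0,"ax":0,"ay":0,"az":0},{"fingers":-1,"tx":0,"ty":0,"tz":0,"ax":0,"ay":0,"az":0}]}}

```text
time_s: 13.0
tcp_pos: [0.6127, 0.1607, 0.0739]
ee_rot: [[0.0, -0.26, 0.966], [-0.0, 0.966, 0.26], [-1.0, -0.0, -0.0]]
wrist_force: [-0.2, 0.9, -0.6]
gripper_width: 0.973
```

{"name": "play_rows", "arguments": {"commands": [{"fingers":-1,"tx":-0.04,"ty":0,"tz":0,"ax":0,"ay":0,"az":0},{"fingers":-1,"tx":-0.09,"ty":0,"tz":0,"ax":0,"ay":0,"az":0},{"fingers":-1,"tx":-0.14,"ty":0,"tz":0,"ax":0,"ay":0,"az":0},{"fingers":-1,"tx":-0.19,"ty":0,"tz":0,"ax":0,"ay":0,"az":0},{"fingers":-1,"tx":-0.24,"ty":0,"tz":0,"ax":0,"ay":0,"az":0}]}}

```text
time_s: 13.42
tcp_pos: [0.6124, 0.1605, 0.2558]
ee_rot: [[0.0, -0.26, 0.966], [0.0, 0.966, 0.26], [-1.0, 0.0, 0.0]]
wrist_force: [2.1, -0.2, -0.8]
gripper_width: 0.998
```

```bash
python3 - <<'E'
from h import *
from station import r,viewer
s,p,R,t=snap(r,viewer,'w6');print(s['gripper_width'])
go(s,[.615,-.2,.30],-9.6)
q=viewer.capture('scene');a=q['image'][160:310,230:430];b=p['image'][60:260,140:407]
cv2.imwrite('pics/g6.png',cv2.cvtColor(np.vstack([cv2.resize(x,(400,300)) for x in(a,b)]),cv2.COLOR_RGB2BGR))
E
```

```text
13.4167 [0.6124 0.1605 0.2558]
0.998251011199152
{'tx': -0.0589, 'ty': -0.4652, 'tz': -0.1214, 'ax': 0.1369, 'ay': 0.0, 'az': -0.0} dist mm 363.3
```

View pics/g6.png

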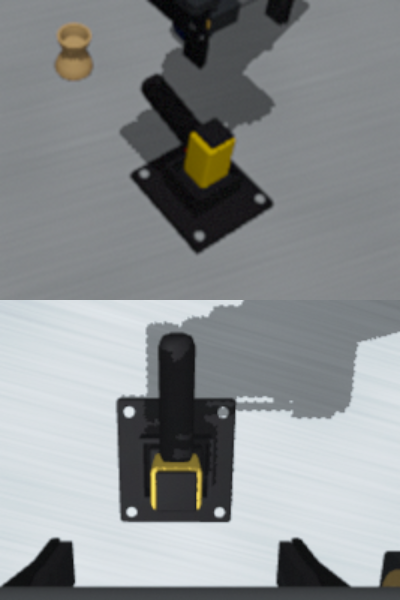

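The scanner stands nose down in its cup and released, as it was at the start. Moving over the cassette while turning the jaws to its y axis.

{"name": "play_rows", "arguments": {"commands": [{"fingers":-1,"tx":-0.06,"ty":-0.465,"tz":-0.121,"ax":0.137,"ay":0,"az":0},{"fingers":-1,"tx":-0.06,"ty":-0.465,"tz":-0.121,"ax":0.137,"ay":0,"az":0},{"fingers":-1,"tx":-0.06,"ty":-0.465,"tz":-0.121,"ax":0.137,"ay":0,"az":0},{"fingers":-1,"tx":-0.06,"ty":-0.465,"tz":-0.121,"ax":0.137,"ay":0,"az":0},{"fingers":-1,"tx":-0.06,"ty":-0.465,"tz":-0.121,"ax":0.137,"ay":0,"az":0}]}}

```text
time_s: 13.93
tcp_pos: [0.614, -0.0477, 0.2799]
ee_rot: [[0.0, 0.168, 0.986], [0.0, 0.986, -0.168], [-1.0, 0.0, 0.0]]
wrist_force: [0.6, 0.8, -0.2]
gripper_width: 0.998
```

```bash
python3 - <<'E'
from h import *
from station import r
s=r.sense();go(s,[.615,-.2,.30],-9.6)
E
```

```text
{'tx': -0.0268, 'ty': -0.2, 'tz': 0.0356, 'ax': -0.0005, 'ay': 0.0, 'az': -0.0} dist mm 153.7
```

{"name": "play_rows", "arguments": {"commands": [{"fingers":-1,"tx":-0.027,"ty":-0.2,"tz":0.036,"ax":0,"ay":0,"az":0},{"fingers":-1,"tx":-0.027,"ty":-0.2,"tz":0.036,"ax":0,"ay":0,"az":0},{"fingers":-1,"tx":-0.027,"ty":-0.2,"tz":0.036,"ax":0,"ay":0,"az":0},{"fingers":-1,"tx":-0.027,"ty":-0.2,"tz":0.036,"ax":0,"ay":0,"az":0},{"fingers":-1,"tx":-0.027,"ty":-0.2,"tz":0.036,"ax":0,"ay":0,"az":0}]}}

```text
time_s: 14.35
tcp_pos: [0.6156, -0.2036, 0.3002]
ee_rot: [[0.001, 0.173, 0.985], [-0.001, 0.985, -0.173], [-1.0, -0.001, 0.001]]
wrist_force: [0.1, 0.2, -0.2]
gripper_width: 0.999
```

{"name": "play_rows", "arguments": {"commands": [{"fingers":-1,"tx":0,"ty":0,"tz":0,"ax":0,"ay":0,"az":0},{"fingers":-1,"tx":0,"ty":0,"tz":0,"ax":0,"ay":0,"az":0},{"fingers":-1,"tx":0,"ty":0,"tz":0,"ax":0,"ay":0,"az":0}]}}

```text
time_s: 14.6
tcp_pos: [0.6159, -0.1972, 0.2996]
ee_rot: [[-0.001, 0.166, 0.986], [0.0, 0.986, -0.166], [-1.0, 0.0, -0.001]]
wrist_force: [-0.7, 0.4, -0.2]
gripper_width: 0.998
```

```bash
python3 - <<'E'
from h import *
from station import r,viewer
s,p,R,t=snap(r,viewer,'w7');print(s['ee_rot'].round(3).tolist())
P=np.array([.6375,-.2,.151]);c=R@P+t;u=int(c[0]/c[2]*p['fx']+p['cx']);v=int(c[1]/c[2]*p['fy']+p['cy']);print(u,v)
cv2.imwrite('pics/w7c.png',cv2.resize(cv2.cvtColor(p['image'][60:240,160:360],cv2.COLOR_RGB2BGR),None,fx=3,fy=3,interpolation=cv2.INTER_CUBIC))
E
```

```text
14.6 [ 0.6159 -0.1972  0.2996]
[[-0.001, 0.166, 0.986], [0.0, 0.986, -0.166], [-1.0, 0.0, -0.001]]
258 202
```

View pics/w7c.png

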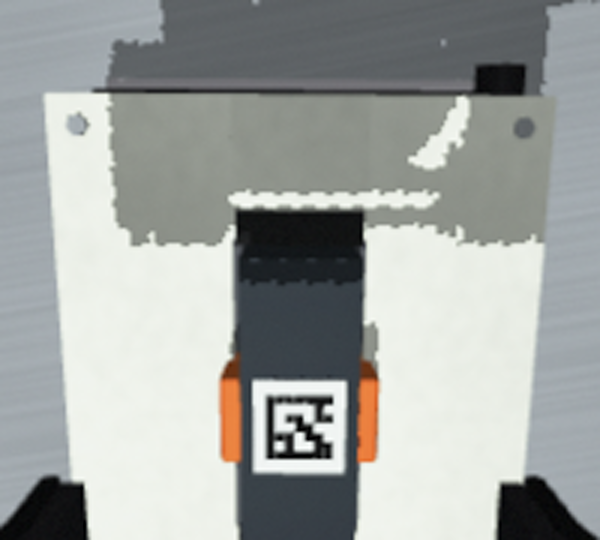

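The label centre is at crop (299,426.5) and the catches' outer edges are at columns 220 and 378. That is square and centred within about 2 mm of the prediction.

```bash
python3 - <<'E'
from h import *
from station import r
import pickle
p,R,t=pickle.load(open('pics/w7.pkl','rb'))
g=lambda c:(c[0]/3+160,c[1]/3+60)
L=back(p,g((299,426.5)),.151,R,t);print(L)
a,b=back(p,g((45,93)),.1,R,t),back(p,g((554,97)),.1,R,t);v=b-a;print('plate edge yaw',np.degrees(np.arctan2(-v[0],v[1])),np.linalg.norm(v))
a,b=back(p,g((220,420)),.142,R,t),back(p,g((378,420)),.142,R,t);print('catch',np.linalg.norm(b-a),(a+b)/2)
s=r.sense()
go(s,[L[0],L[1],.22],-9.8);go(s,[L[0],L[1],.128],-9.8)
E
```

```text
[ 0.63699697 -0.19826428  0.151     ]
plate edge yaw -9.949345572673222 0.19823672442881624
catch 0.06010547888207969 [ 0.63738871 -0.19823813  0.142     ]
{'tx': 0.1063, 'ty': 0.003, 'tz': 0.0279, 'ax': 0.0016, 'ay': -0.0001, 'az': -0.0} dist mm 82.5
{'tx': 0.229, 'ty': 0.003, 'tz': 0.028, 'ax': 0.0016, 'ay': -0.0001, 'az': -0.0} dist mm 173.0
```

{"name": "play_rows", "arguments": {"commands": [{"fingers":-1,"tx":0.035,"ty":0.0025,"tz":0.028,"ax":0.0016,"ay":0,"az":0},{"fingers":-1,"tx":0.08,"ty":0.0025,"tz":0.028,"ax":0.0016,"ay":0,"az":0},{"fingers":-1,"tx":0.11,"ty":0.0025,"tz":0.028,"ax":0.0016,"ay":0,"az":0},{"fingers":-1,"tx":0.11,"ty":0.0025,"tz":0.028,"ax":0.0016,"ay":0,"az":0},{"fingers":-1,"tx":0.11,"ty":0.0025,"tz":0.028,"ax":0.0016,"ay":0,"az":0}]}}

```text
time_s: 15.07
tcp_pos: [0.6368, -0.1991, 0.2166]
ee_rot: [[-0.003, 0.17, 0.985], [-0.0, 0.985, -0.17], [-1.0, -0.001, -0.003]]
wrist_force: [-0.9, -0.2, 0.9]
gripper_width: 0.995
```

```bash
python3 - <<'E'
from h import *
from station import r
s=r.sense()
go(s,[.637,-.1987,.128],-9.8)
E
```

```text
{'tx': 0.1182, 'ty': 0.0006, 'tz': 0.0006, 'ax': 0.0001, 'ay': -0.0009, 'az': 0.0003} dist mm 88.6
```

{"name": "play_rows", "arguments": {"commands": [{"fingers":-1,"tx":0.04,"ty":0.0005,"tz":0.0005,"ax":0,"ay":0,"az":0},{"fingers":-1,"tx":0.075,"ty":0.0005,"tz":0.0005,"ax":0,"ay":0,"az":0},{"fingers":-1,"tx":0.1,"ty":0.0005,"tz":0.0005,"ax":0,"ay":0,"az":0},{"fingers":-1,"tx":0.118,"ty":0.0005,"tz":0.0005,"ax":0,"ay":0,"az":0},{"fingers":-1,"tx":0.118,"ty":0.0005,"tz":0.0005,"ax":0,"ay":0,"az":0}]}}

```text
time_s: 15.48
tcp_pos: [0.6371, -0.1991, 0.1282]
ee_rot: [[-0.002, 0.171, 0.985], [0.0, 0.985, -0.171], [-1.0, -0.0, -0.002]]
wrist_force: [-0.1, -0.5, 0.1]
gripper_width: 0.997
```

{"name": "play_rows", "arguments": {"commands": [{"fingers":-1,"tx":0,"ty":0,"tz":0,"ax":0,"ay":0,"az":0},{"fingers":-1,"tx":0,"ty":0,"tz":0,"ax":0,"ay":0,"az":0},{"fingers":-1,"tx":0,"ty":0,"tz":0,"ax":0,"ay":0,"az":0}]}}

```text
time_s: 15.73
tcp_pos: [0.6388, -0.1998, 0.1316]
ee_rot: [[0.004, 0.171, 0.985], [-0.001, 0.985, -0.171], [-1.0, -0.0, 0.005]]
wrist_force: [-0.1, -0.5, 0.4]
gripper_width: 1.001
```

{"name": "play_rows", "arguments": {"commands": [{"fingers":1,"tx":0.002,"ty":0,"tz":0,"ax":0,"ay":0,"az":0},{"fingers":1,"tx":0.002,"ty":0,"tz":0,"ax":0,"ay":0,"az":0},{"fingers":1,"tx":0.002,"ty":0,"tz":0,"ax":0,"ay":0,"az":0},{"fingers":1,"tx":0.002,"ty":0,"tz":0,"ax":0,"ay":0,"az":0},{"fingers":1,"tx":0.002,"ty":0,"tz":0,"ax":0,"ay":0,"az":0}]}}

```text
time_s: 16.15
tcp_pos: [0.6375, -0.1997, 0.1276]
ee_rot: [[0.0, 0.172, 0.985], [0.0, 0.985, -0.172], [-1.0, 0.0, 0.0]]
wrist_force: [0.6, 3.8, -0.0]
gripper_width: 0.707
```

{"name": "play_rows", "arguments": {"commands": [{"fingers":1,"tx":0,"ty":0,"tz":0,"ax":0,"ay":0,"az":0},{"fingers":1,"tx":0,"ty":0,"tz":0,"ax":0,"ay":0,"az":0},{"fingers":1,"tx":0,"ty":0,"tz":0,"ax":0,"ay":0,"az":0},{"fingers":1,"tx":0,"ty":0,"tz":0,"ax":0,"ay":0,"az":0},{"fingers":1,"tx":0,"ty":0,"tz":0,"ax":0,"ay":0,"az":0}]}}

```text
time_s: 16.57
tcp_pos: [0.6376, -0.1996, 0.1278]
ee_rot: [[0.0, 0.172, 0.985], [0.0, 0.985, -0.172], [-1.0, 0.0, 0.0]]
wrist_force: [-0.2, 2.1, 3.0]
gripper_width: 0.503
```

{"name": "play_rows", "arguments": {"commands": [{"fingers":1,"tx":0,"ty":0,"tz":0,"ax":0,"ay":0,"az":0},{"fingers":1,"tx":0,"ty":0,"tz":0,"ax":0,"ay":0,"az":0},{"fingers":1,"tx":0,"ty":0,"tz":0,"ax":0,"ay":0,"az":0},{"fingers":1,"tx":0,"ty":0,"tz":0,"ax":0,"ay":0,"az":0},{"fingers":1,"tx":0,"ty":0,"tz":0,"ax":0,"ay":0,"az":0}]}}

```text
time_s: 16.98
tcp_pos: [0.6376, -0.1996, 0.1278]
ee_rot: [[0.001, 0.172, 0.985], [-0.0, 0.985, -0.172], [-1.0, 0.0, 0.001]]
wrist_force: [0.1, 3.0, 4.8]
gripper_width: 0.508
```

Opening is 44 mm, so the catches are at their stops. Lifting slowly and watching the force.

{"name": "play_rows", "arguments": {"commands": [{"fingers":1,"tx":0,"ty":0.001,"tz":0,"ax":0,"ay":0,"az":0},{"fingers":1,"tx":-0.003,"ty":0.001,"tz":0,"ax":0,"ay":0,"az":0},{"fingers":1,"tx":-0.007,"ty":0.001,"tz":0,"ax":0,"ay":0,"az":0},{"fingers":1,"tx":-0.012,"ty":0.001,"tz":0,"ax":0,"ay":0,"az":0},{"fingers":1,"tx":-0.017,"ty":0.001,"tz":0,"ax":0,"ay":0,"az":0}]}}

```text
time_s: 17.4
tcp_pos: [0.6369, -0.199, 0.1394]
ee_rot: [[-0.002, 0.172, 0.985], [0.0, 0.985, -0.172], [-1.0, 0.0, -0.002]]
wrist_force: [-0.3, -0.7, -2.8]
gripper_width: 0.509
```

```bash
python3 - <<'E'
from h import *
from station import r,viewer
s,p,R,t=snap(r,viewer,'w8');print(s['wrist_force'],s['moment'],s['gripper_width'])
q=viewer.capture('scene');a=q['image'][200:384,60:305]
cv2.imwrite('pics/g8.png',cv2.cvtColor(np.vstack([cv2.resize(a,(400,300)),cv2.resize(p['image'],(400,300))]),cv2.COLOR_RGB2BGR))
E
```

```text
17.4 [ 0.6369 -0.199   0.1394]
[-0.28529528 -0.67947374 -2.78667704] [-0.0319897  -0.04811797  0.03058873] 0.5087261836694597
```

View pics/g8.png

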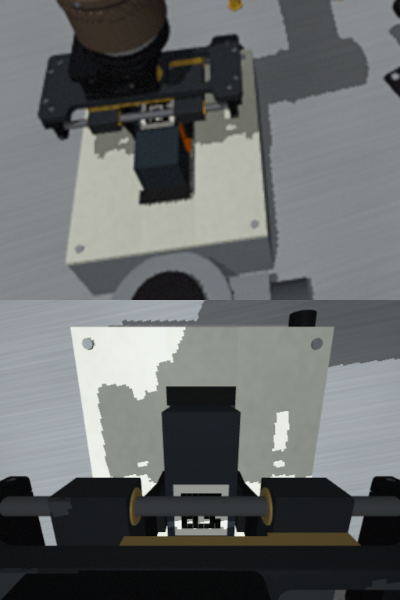

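The wrist force of -2.8 N matches the cassette's weight alone, and it rises level with the fingers. Continuing the lift.

{"name": "play_rows", "arguments": {"commands": [{"fingers":1,"tx":-0.008,"ty":0,"tz":0,"ax":0,"ay":0,"az":0},{"fingers":1,"tx":-0.017,"ty":0,"tz":0,"ax":0,"ay":0,"az":0},{"fingers":1,"tx":-0.027,"ty":0,"tz":0,"ax":0,"ay":0,"az":0},{"fingers":1,"tx":-0.037,"ty":0,"tz":0,"ax":0,"ay":0,"az":0},{"fingers":1,"tx":-0.047,"ty":0,"tz":0,"ax":0,"ay":0,"az":0}]}}

```text
time_s: 17.92
tcp_pos: [0.6377, -0.199, 0.1767]
ee_rot: [[0.001, 0.172, 0.985], [-0.0, 0.985, -0.172], [-1.0, 0.0, 0.001]]
wrist_force: [0.4, -0.3, -2.8]
gripper_width: 0.504
```

{"name": "play_rows", "arguments": {"commands": [{"fingers":1,"tx":-0.01,"ty":0,"tz":0,"ax":0,"ay":0,"az":0},{"fingers":1,"tx":-0.02,"ty":0,"tz":0,"ax":0,"ay":0,"az":0},{"fingers":1,"tx":-0.03,"ty":0,"tz":0,"ax":0,"ay":0,"az":0},{"fingers":1,"tx":-0.04,"ty":0,"tz":0,"ax":0,"ay":0,"az":0},{"fingers":1,"tx":-0.05,"ty":0,"tz":0,"ax":0,"ay":0,"az":0}]}}

```text
time_s: 18.33
tcp_pos: [0.6375, -0.199, 0.2138]
ee_rot: [[0.0, 0.172, 0.985], [0.0, 0.985, -0.172], [-1.0, 0.0, 0.0]]
wrist_force: [0.5, -0.4, -2.9]
gripper_width: 0.505
```

{"name": "play_rows", "arguments": {"commands": [{"fingers":1,"tx":-0.012,"ty":0,"tz":0,"ax":0,"ay":0,"az":0},{"fingers":1,"tx":-0.024,"ty":0,"tz":0,"ax":0,"ay":0,"az":0},{"fingers":1,"tx":-0.034,"ty":0,"tz":0,"ax":0,"ay":0,"az":0},{"fingers":1,"tx":-0.04,"ty":0,"tz":0,"ax":0,"ay":0,"az":0},{"fingers":1,"tx":-0.044,"ty":0,"tz":0,"ax":0,"ay":0,"az":0}]}}

```text
time_s: 18.75
tcp_pos: [0.6378, -0.199, 0.247]
ee_rot: [[0.001, 0.172, 0.985], [-0.0, 0.985, -0.172], [-1.0, 0.0, 0.001]]
wrist_force: [-0.1, -0.7, -3.1]
gripper_width: 0.508
```

{"name": "play_rows", "arguments": {"commands": [{"fingers":1,"tx":0,"ty":0,"tz":0,"ax":0,"ay":0,"az":0},{"fingers":1,"tx":0,"ty":0,"tz":0,"ax":0,"ay":0,"az":0},{"fingers":1,"tx":0,"ty":0,"tz":0,"ax":0,"ay":0,"az":0},{"fingers":1,"tx":0,"ty":0,"tz":0,"ax":0,"ay":0,"az":0},{"fingers":1,"tx":0,"ty":0,"tz":0,"ax":0,"ay":0,"az":0}]}}

```text
time_s: 19.17
tcp_pos: [0.6374, -0.199, 0.2454]
ee_rot: [[-0.001, 0.172, 0.985], [0.0, 0.985, -0.172], [-1.0, -0.0, -0.001]]
wrist_force: [0.1, -0.4, -3.5]
gripper_width: 0.505
```

{"name": "play_rows", "arguments": {"commands": [{"fingers":1,"tx":0,"ty":0,"tz":0,"ax":0,"ay":0,"az":0},{"fingers":1,"tx":0,"ty":0,"tz":0,"ax":0,"ay":0,"az":0},{"fingers":1,"tx":0,"ty":0,"tz":0,"ax":0,"ay":0,"az":0},{"fingers":1,"tx":0,"ty":0,"tz":0,"ax":0,"ay":0,"az":0},{"fingers":1,"tx":0,"ty":0,"tz":0,"ax":0,"ay":0,"az":0}]}}

```text
time_s: 19.58
tcp_pos: [0.6375, -0.199, 0.2459]
ee_rot: [[-0.0, 0.172, 0.985], [0.0, 0.985, -0.172], [-1.0, -0.0, -0.0]]
wrist_force: [0.2, -0.3, -2.9]
gripper_width: 0.507
```

```bash
python3 - <<'E'
from h import *
from station import r,viewer
s,p,R,t=snap(r,viewer,'w9');print(s['wrist_force'],s['moment'],s['gripper_width'])
q=viewer.capture('scene');a=q['image'][150:384,60:410]
cv2.imwrite('pics/g9.png',cv2.cvtColor(np.vstack([cv2.resize(a,(449,300)),cv2.resize(p['image'],(449,300))]),cv2.COLOR_RGB2BGR))
E
```

```text
19.5833 [ 0.6375 -0.199   0.2459]
[ 0.15572147 -0.32611411 -2.94110236] [-0.03573549 -0.08487469  0.01429792] 0.5066440290483243
```

View pics/g9.png

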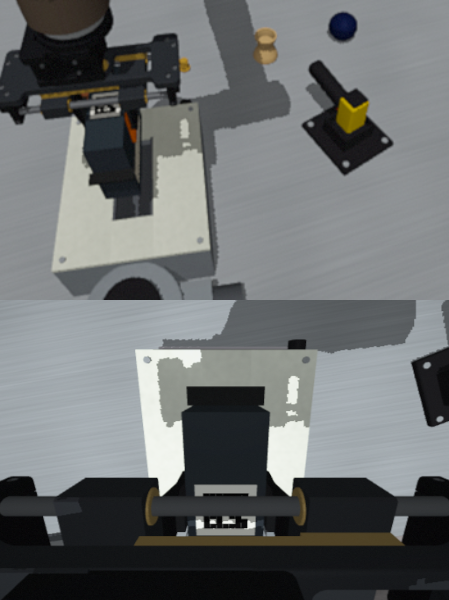

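The cassette hangs level above the open bay, about 118 mm higher than where it was seated, and the scanner stands in its holder. Handing in.

```bash
python3 -c "
from station import job,r
print(job.finish_job());print(r.sense()['tcp_pos'],r.sense()['gripper_width'])"
```

```text
the job is handed in; nothing more can be done
None
the job is handed in; nothing more can be done
```

I scanned the label, put the scanner back in its holder, and lifted the cassette out of its bay. I handed the job in at about 19.6 s with the cassette still gripped. The system gives no verdict, so these are my own last checks:

- **Scan:** I held the scanner about 10 cm above the label for about 1.7 s. By my measurements the aim was within a few millimetres of the label's middle.
- **Scanner:** The last picture shows it standing nose down in its holder, released.
- **Catches:** The grip reads 44 mm, against the 46 mm given for fully pinched catches. That suggests both are at their stops. The 2 mm difference is unexplained, and I took it as give in the fingers.
- **Cassette:** It rose about 118 mm, so its underside should be about 48 mm above the top plate. It looks level in the pictures, and the wrist force is a steady 2.9 N, which fits the cassette's weight alone.
- **Bystanders:** The tama ball and sara cup look unmoved in the last picture. The brass plug was only partly in view and the caliper block was hidden behind the arm, but no move went near either of them.

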